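# Fold down the cover and hold a block in the ratchet bench clamp

## Robot

A 7-joint arm with a two-finger parallel gripper is mounted at the origin on a cart in front of the work surface, level with it; the furniture and walls round the work are solid. World frame = base frame: x ahead of the robot, y to its left, z up, the work surface at z = 0. Lengths are in m, angles in rad, forces in N, time in s.
With the tool pointing down it reaches from about 0.4 to 0.9 m from the base axis. Payload 5.5 kg.
Tool frame: the origin (TCP) lies on the centre line of the jaws, within the pads' length; the fingertips stand 11 mm ahead of it and the grasp point (between the pads) lies 8 mm behind it; z points along the fingers, y is the direction in which the jaws open and shut (so a half turn about z gives the same grasp; the last joint's range is limited). The gripper opens to 85 mm and grips with 20 to 120 N. Pads are 22 mm wide; open, the fingers measure 114 mm over their backs; the gripper's body (76 mm by 85 mm) begins 54 mm behind the grasp point. The pads swing forward as they close: fully open they stand 13 mm farther back than shut.
Start: joints at [1.601, 0.501, -0.427, 1.55, 0.221, 1.138, -0.21], TCP at [0.15, -0.632, 0.242] pointing down, gripper open.
Joint ranges: [-2.88, 2.88], [-0.31, 2.03], [-1.54, 1.56], [0.2, 2.42], [-1.41, 4.55], [0.19, 2.02], [-2.57, 2.57]. Speed limits (rad/s): [2.57, 2.57, 3.14, 3.14, 3.14, 3.14, 3.14].

## Interface

Orientations are given as a unit quaternion [x, y, z, w].
In Python, from cell import arm, optics, job_done, nets gives the robot as it stands. The module is installed in compiled form; this text tells all that it offers.
- The arm moves only by the shell command python3 -m pendant 'ROWS' [OPENING] [FORCE]. ROWS is JSON, a list of rows, each a list of 4 numbers: the shift along the tool's x, y, z in m, then the turn about the tool's z in rad. In form: [[x, y, z, yaw], ...]. A call has exactly 8 rows; each row is the pose to reach, as a shift and turn from the pose commanded when the call began, along the tool's axes at that moment; what a row does not reach only later rows make up. A row lasts 1/12 s, in which the tool goes at most 41.7 mm and 7.16 degrees, less where a joint would pass 70% of its speed; a pose out of reach is approached as far as the arm can. A call with a gripper value outside its range is refused whole. OPENING is the finger opening in m, from 0 to 0.0854, set as the call begins (- or left out, the last holds). The fingers move at their own pace and stop on an object; FORCE is the grip in N (left out, the last holds). Time passes only in rows, so rows that repeat a pose let the fingers close, or fill a call up. It gives the time, the measured TCP pose, the force and the opening at its end, in the units of the state.
- arm.get_obs(): the state, without advancing time (a new reading comes with each control period).
- optics.camera(name): name is "side" or "top" or "wrist"; returns a dict with "img" (384x512x3 uint8, red, green, blue), "depth" (384x512 float32, m along the optical axis (not along the pixel's ray), 0 where there is no reading), "mtx" (3x3 intrinsics, pixels), "extrinsics" (4x4, takes a point from camera to world coordinates); the wrist camera has in their place "T_tool_cam" (4x4, takes a point from camera to tool coordinates, whose origin is the TCP and whose axes are the flange's). Camera axes: x right, y up, looking along -z (the intrinsics and any distortion apply to the point x, -y, -z); pixel columns grow to the right and rows downward; lengths in m; the calibration is good to about 2 mm. The wrist camera is an equidistant fisheye: a pixel r from the principal point sees the ray r / f radians off the axis. A picture is of the moment at which its call begins: read the wrist's pose just before it.
- job_done(): hands the job in, once; it reports no verdict.
Trained networks look in a picture, given as the dict that the camera call returned (one of the last four; its "shot" number tells which), for a name from the list of things; names that differ only in an ending like _2 or _b are one class to them, and where a whole thing is asked for, a point or a joint stands for the part that bears it (a point fixed in the world has none). Each returns a list of dicts, best first, with "confidence" (0 to 1); they miss things now and then, are a little off and sometimes report something else, mostly with a low value. They report only what shows in the picture. A call takes as long as a camera call.
- nets.regions_of(picture, target): "pixels" (384x512 bool, what is visible of it) and "extent" ([left, top, right, bottom] in pixels, round what is visible of it).
The state is a dict: "clock": time; "joints": joint angles; "qvel": joint speeds; "joint_torque": joint torques, N m; "ee_pos": TCP position; "ee_rot": TCP orientation; "ft_force": force on the tool from outside, world axes, zero at the start; "torque": the same for the moment, N m; "width": finger opening in m.
Only numpy, scipy, OpenCV 4.12 (cv2) and the standard library are available. Lean on these libraries where they do the work, as an engineer would, in place of code of your own. Each camera call takes 0.05 s, during which the arm holds its last target. There are 200 camera calls.

## Task

A glued wood block lies between the jaws of the ratchet bench clamp. First fold the clamp's hinged cover frame down flat over the block, then pump the two squeeze levers (squeeze them right together, let them spring right open, again and again) until the moving jaw, driven by the levers alone, meets the block, and squeeze on until its sprung pad is pushed in about half way; never crush the block by driving the pad all the way in. Finish holding: keep the levers gripped between the fingers with the pad pressing on the block and the cover down, do not let go, and leave the things lying around where they are.

Things in the scene. Friction and masses are not known exactly. Their poses are not given: they have to be found in the camera images.
- clamp: Ratchet bench clamp, bolted down: plywood base 130 (x) x 310 (y) x 8 mm (y -145 to +165), origin on the bench surface, z up. Its y axis is the clamping line: two upright squeeze levers at y = +100 mm, jaws and cover at y = -135 to +32 mm. Housing under the levers 35 mm high; fixed jaw's back at y = 32 mm, top 52 mm high. The toothed bar's tail comes out at the +y end, below 25 mm.
- squeeze_point (a point): Fixed point midway between the black squeeze levers, 80 mm above the bench. Each lever: upright bar 24 wide (clamp x), 10 thick (y), from 36 to 96 mm above the bench. Outer faces 60 mm apart when open, 42 mm squeezed together. They are linked and move equally towards this point: grip across both outer faces, along the clamp's y axis.
- lever_front (a joint): Travel of each lever, m: 0 sprung open, 0.009 squeezed together. A full squeeze draws the jaw in by 18 mm less up to 8 mm of idle travel (ratchet rungs 8 mm apart), 1 mm of jaw per 1 mm that the fingers close; when the levers spring open the jaw stays. About 5.5 to 8 N of the grip on each lever goes into springs and friction; the rest presses on the block newton for newton.
- moving_jaw (a joint): Travel of the moving jaw from wide open (0) toward the fixed jaw, m, at most 0.078. The pad's face stands at clamp y = -0.0915 + this value - pad compression. A stiff slide: 3 N to move.
- jaw_pad (a joint): How far the black sprung pad of the moving jaw (56 wide, 26 mm high) is pushed into its jaw by the block, m: 0 free, 0.014 all the way in (block crushed). Its spring is 1.5 N per mm, so half-way, 0.007, is about 10 N on the block.
- fixed_jaw_face (a point): Centre of the fixed jaw's face, 36 mm above the bench, which looks to the clamp's -y; the block ends up against it.
- block_center (a point): Centre of the pine block, 34 (x) x 52 (y, along the clamp) x 31 mm high, loose on two rails 20 mm above the bench between the jaws, within 6 mm of the fixed jaw. It need not be handled.
- cover (a joint): Angle of the aluminium hold-down cover frame, rad: 0 flat down over the block, grows as it opens upward; starts part open. Its hinge is stiff: it stays where it is left; about 2 to 3 N at its edge moves it.
- lid_hinge (a point): Middle of the cover's hinge line, which runs along the clamp's y axis on the far (+x) side, 56 mm above the bench, at clamp y = -53 mm.
- cover_edge (a point): On the outer (upper) face of the cover's free edge strip, mid-length, 97 mm from the hinge line. The strip is 26 wide (84 to 110 mm from the hinge), 152 long, 4 mm thick; a small tab sticks out 9 mm further. Shut, this face is 58 mm above the bench; push it toward the robot and down from behind.
- nut_a: Bystander, leave it alone: steel hex nut, 22 mm across, 10 mm high, lying in front of the clamp; origin at the centre of its underside.
- nut_b: Bystander, leave it alone: steel hex nut, 22 mm across, 10 mm high, lying in front of the clamp; origin at the centre of its underside.
- paint_jar: Bystander, leave it alone: small paint jar, 30 mm across, 42 mm high, behind the clamp's levers; origin at the centre of its underside.
- buffer: Bystander, leave it alone: model buffer stop, 30x34x28 mm, in front of the clamp; origin at the centre of its underside.
- sander: Bystander, leave it alone: cork sanding block, 46x75x24 mm, beyond the clamp's jaw end; origin at the centre of its underside.
- pad_face (a point): Centre of the moving pad's face, 36 mm above the bench; it looks to the clamp's +y, toward the block.

How it is judged:
By the outcome, as a careful person would: the job done as asked, in the order asked, and still so for the second after the job is handed in, while the arm keeps its last pose, push and grip.
It also fails if it takes over 51 s, if anything falls off the work surface, if the arm or the gripper's body presses on something with over 40 N, if the wrist force passes 120 N, or if a joint passes its speed limit or range.

## Working session

There is one attempt and no reset: what is moved stays moved. The work goes in short steps, Python scripts to look and compute and a shell command to move; the robot and the scene stay as the last step left them, time stands still between calls to the robot, and variables do not carry over. Pictures are saved under pics/ and viewed, on a budget of 10 in all, crops included, one or two more only if the job needs it, and the job is handed in when it is done.

```bash
mkdir -p pics
cat > h.py <<'E'
import numpy as np, cv2
from cell import arm, optics, nets
from scipy.spatial.transform import Rotation as R
def world(p):
    d=p["depth"];K=p["mtx"];v,u=np.mgrid[0:384,0:512]
    P=np.stack([(u-K[0,2])/K[0,0]*d,-(v-K[1,2])/K[1,1]*d,-d],-1)
    E=p["extrinsics"];W=P@E[:3,:3].T+E[:3,3];W[d==0]=np.nan;return W
E
python3 - <<'E'
from h import *
import pickle
o=arm.get_obs();print({k:np.round(v,3).tolist() for k,v in o.items()})
ps=[]
for n in("top","side"):
    p=optics.camera(n);ps.append(p["img"][...,::-1]);W=world(p);print(n,np.round(p["mtx"],1).tolist(),np.round(p["extrinsics"],3).tolist(),p.keys())
    pickle.dump(dict(p),open(n+".pkl","wb"))
    for t in["clamp","lever_front","cover","block_center","moving_jaw","jaw_pad","sander","paint_jar","nut_a","buffer"]:
        for r in nets.regions_of(p,t)[:2]:
            m=r["pixels"];print(t,round(r["confidence"],2),np.round(r["extent"]),np.round(np.nanmedian(W[m],0),3),np.round(np.nanmin(W[m],0),3),np.round(np.nanmax(W[m],0),3))
    cv2.imwrite(f"pics/{n}0.png",cv2.resize(ps[-1],(800,600)))
E
```

```text
{'clock': 0.0, 'joints': [1.601, 0.502, -0.427, 1.551, 0.221, 1.138, -0.21], 'qvel': [0.001, 0.001, 0.0, 0.001, -0.001, -0.0, -0.001], 'joint_torque': [0.0, -56.952, -5.816, -28.093, 0.011, 0.012, -0.0], 'ee_pos': [0.15, -0.632, 0.241], 'ee_rot': [0.993, 0.116, -0.0, -0.001], 'ft_force': [0.009, 0.325, 0.266], 'torque': [-0.006, 0.021, -0.031], 'width': 0.085}
top [[449.9, 0.0, 255.1], [0.0, 449.9, 184.9], [0.0, 0.0, 1.0]] [[0.116, 0.972, -0.205, 0.368], [-0.993, 0.114, -0.02, -0.062], [0.004, 0.206, 0.979, 0.947], [0.0, 0.0, 0.0, 1.0]] dict_keys(['img', 'depth', 'mtx', 'extrinsics', 'shot'])
clamp 0.58 [177. 140. 337. 238.] [ 0.555 -0.05   0.012] [ 0.474 -0.213 -0.001] [0.648 0.129 0.159]
clamp 0.57 [223. 119. 239. 132.] [0.68  0.029 0.036] [ 0.671  0.015 -0.   ] [0.706 0.046 0.047]
lever_front 0.56 [226. 165. 234. 184.] [0.566 0.011 0.09 ] [0.558 0.006 0.036] [0.588 0.02  0.101]
cover 0.86 [254. 154. 333. 192.] [ 0.565 -0.111  0.132] [ 0.537 -0.195 -0.001] [ 0.633 -0.04   0.159]
block_center 0.68 [251. 177. 282. 199.] [ 0.552 -0.07   0.051] [ 0.535 -0.097  0.011] [ 0.574 -0.043  0.
[... 1573 characters left out ...]
d 0.69 [263. 225. 291. 244.] [ 0.542 -0.141  0.046] [ 0.52  -0.177  0.035] [ 0.571 -0.134  0.048]
sander 0.7 [275. 273. 311. 309.] [ 0.514 -0.293  0.021] [ 0.49  -0.318 -0.   ] [ 0.544 -0.241  0.023]
paint_jar 0.78 [298. 185. 309. 204.] [0.681 0.019 0.023] [ 0.67   0.013 -0.002] [0.736 0.122 0.043]
paint_jar 0.47 [268. 163. 310. 231.] [ 0.571 -0.131  0.103] [ 0.536 -0.197 -0.002] [0.695 0.296 0.156]
nut_a 0.42 [215. 243. 228. 252.] [ 0.442 -0.114  0.008] [ 0.433 -0.12  -0.001] [ 0.453 -0.096  0.01 ]
buffer 0.72 [204. 201. 224. 214.] [0.463 0.048 0.003] [ 0.447  0.035 -0.002] [0.485 0.088 0.025]
buffer 0.6 [231. 167. 320. 269.] [ 0.551 -0.139  0.019] [ 0.473 -0.217 -0.003] [0.674 0.242 0.156]
```

Run:
```python
from h import *
import pickle
p=pickle.load(open("top.pkl","rb"));s=pickle.load(open("side.pkl","rb"))
a=cv2.resize(p["img"][100:260,160:400],(800,533),interpolation=cv2.INTER_CUBIC)
b=cv2.resize(s["img"][140:320,190:340],(500,600),interpolation=cv2.INTER_CUBIC)
cv2.imwrite("pics/a.png",a[...,::-1]);cv2.imwrite("pics/b.png",b[...,::-1])
```

```text
(no output)
```

View pics/a.png

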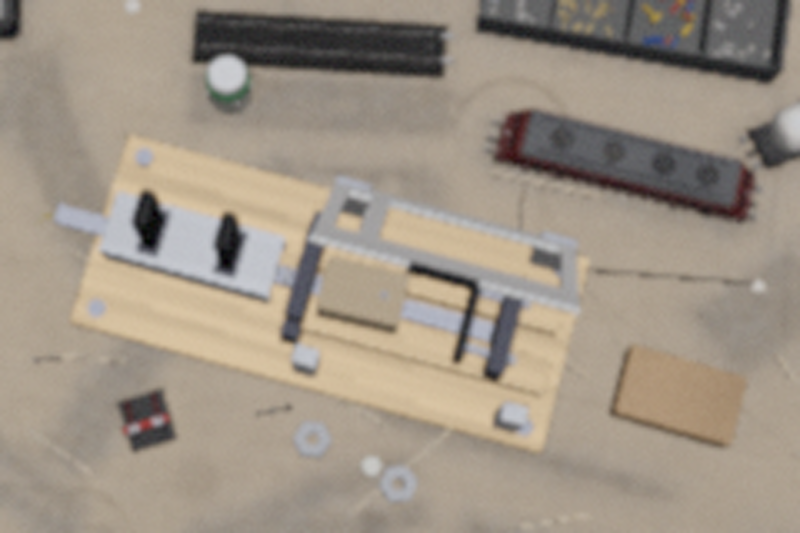

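View pics/b.png

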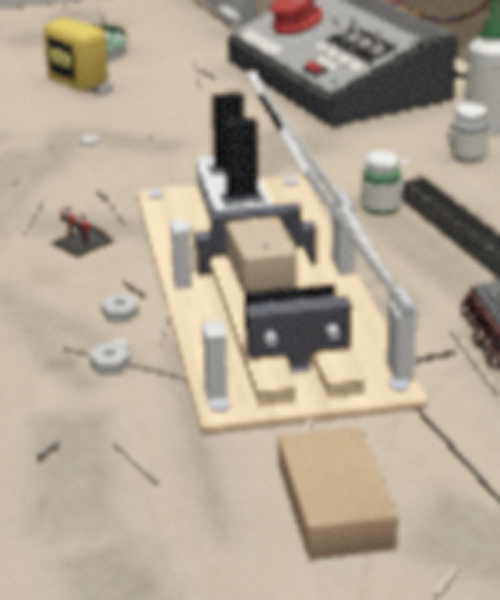

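The top view shows the levers at crop (150,220) and (230,243), the part-open cover between (340,185) and (575,300), and the base corners at (130,137), (73,325), (545,450) and (590,258). The side view shows the cover about 60° open, leaning back over its +x hinge, with the nuts and buffer in front. Next I'll fit the pose.

Run:
```python
from h import *
import pickle
P={n:pickle.load(open(n+".pkl","rb")) for n in("top","side")}
p=P["top"];K=p["mtx"];E=p["extrinsics"]
c=[]
for x,y in[(130,137),(73,325),(545,450),(590,258)]:
    u,v=160+x/3.333,100+y/3.333
    d=E[:3,:3]@[(u-K[0,2])/K[0,0],-(v-K[1,2])/K[1,1],-1];c.append((E[:3,3]+d*(0.008-E[2,3])/d[2])[:2])
c=np.array(c);print(np.round(c,4).tolist(),[np.linalg.norm(c[i]-c[(i+1)%4]) for i in range(4)])
# clamp model corners: (65,165),(-65,165),(-65,-145),(65,-145)
M=np.array([(.065,.165),(-.065,.165),(-.065,-.145),(.065,-.145)])
a=M-M.mean(0);b=c-c.mean(0);th=np.arctan2((a[:,0]*b[:,1]-a[:,1]*b[:,0]).sum(),(a*b).sum())
Rm=np.array([[np.cos(th),-np.sin(th)],[np.sin(th),np.cos(th)]]);o=c.mean(0)-Rm@M.mean(0)
print("th",th,"origin",o,"sq",o+Rm@[0,.1])
for n,q in P.items():
    W=world(q).reshape(-1,3);I=q["img"].reshape(-1,3).max(1)
    L=np.c_[(W[:,:2]-o)@Rm,W[:,2]]
    m=(abs(L[:,0])<.03)&(abs(L[:,1]-.1)<.06)&(L[:,2]>.085)
    l=L[m];print(n,"lever tops",m.sum(),np.round([l.min(0),l.max(0),np.median(l,0)],4).tolist())
    for s in(0,1):
        k=l[(l[:,1]>.1)==s];print(np.round(np.mean(k,0),4),np.round(np.percentile(k,[5,95],0),4).tolist())
    m=(L[:,0]>-.08)&(L[:,0]<.11)&(L[:,1]>-.15)&(L[:,1]<.05)&(L[:,2]>.075);k=L[m]
    k0=np.median(k,0);A=np.c_[k[:,0],np.ones(len(k))];
    print("cover",m.sum(),np.round([k.min(0),k.max(0)],4).tolist(),"line x=a z+b",np.polyfit(k[:,2],k[:,0],1))
    for zz in np.arange(.08,.16,.01):
        j=k[abs(k[:,2]-zz)<.005]; 
        if len(j):print(round(zz,2),len(j),np.round(np.median(j,0),4),np.round(j[:,1].min(),3),np.round(j[:,1].max(),3))
```

```text
[[0.6465, 0.0901], [0.5189, 0.1084], [0.4747, -0.1964], [0.6009, -0.2147]] [np.float64(0.12898077921585105), np.float64(0.3080409680697578), np.float64(0.12746452273056963), np.float64(0.3082137228330644)]
th -0.14571334411791703 origin [ 0.55881066 -0.06303212] sq [0.57333048 0.03590814]
top lever tops 143 [[-0.0097, 0.0715, 0.0852], [0.0148, 0.132, 0.1005], [0.0014, 0.0822, 0.0963]]
[0.0009 0.0764 0.0953] [[-0.0094, 0.0718, 0.0888], [0.012, 0.0813, 0.0989]]
[0.0018 0.1263 0.0956] [[-0.0088, 0.1221, 0.0884], [0.012, 0.1311, 0.0988]]
cover 748 [[-0.0092, -0.127, 0.0752], [0.0488, 0.0248, 0.1593]] line x=a z+b [-0.66632824  0.09824929]
0.08 29 [ 0.0445 -0.0056  0.0803] -0.127 0.023
0.09 33 [ 0.0378 -0.0056  0.0904] -0.126 0.024
0.1 34 [ 0.0316 -0.0084  0.0991] -0.127 0.024
0.11 37 [ 0.0246 -0.0039  0.11  ] -0.126 0.024
0.12 37 [ 0.0188 -0.0068  0.1195] -0.126 0.024
0.13 100 [ 0.0109 -0.0479  0.1316] -0.126 0.025
0.14 185 [ 0.0054 -0.0495  0.1399] -0.125 0.025
0.15 241 [-0.0016 -0.0503  0.1492] -0.126 0.025
side lever tops 107 [[-0.0107, 0.0678, 0.0851], [0.0134, 0.1283, 0.0959], [0.0008, 0.0767, 0.0904]]
[0.0009 0.0723 0.0908] [[-0.0102, 0.0689, 0.0857], [0.0119, 0.0769, 0.0953]]
[0.0007 0.1223 0.0904] [[-0.0095, 0.1195, 0.0856], [0.0107, 0.1271, 0.0949]]
cover 269 [[-0.0103, -0.1304, 0.0751], [0.0455, 0.0241, 0.156]] line x=a z+b [-0.64471473  0.0918561 ]
0.08 28 [ 0.0402 -0.0674  0.0809] -0.13 0.02
0.09 25 [ 0.0331 -0.1227  0.09  ] -0.13 0.019
0.1 24 [ 0.0277 -0.1221  0.1004] -0.13 0.02
0.11 23 [ 0.0211 -0.1265  0.1095] -0.13 0.015
0.12 20 [ 0.0137 -0.1273  0.1194] -0.129 0.016
0.13 30 [ 0.0083 -0.1097  0.1304] -0.129 0.021
0.14 34 [ 0.002  -0.1061  0.1405] -0.13 0.014
0.15 78 [-0.004  -0.0717  0.1476] -0.13 0.024
```

```bash
cat >> h.py <<'E'
TH=-0.1457;O=np.array([.5591,-.0630]);RM=np.array([[np.cos(TH),-np.sin(TH)],[np.sin(TH),np.cos(TH)]])
def go(x,y,z):
    "tool shift + yaw from measured pose to clamp-frame TCP (x,y,z), tool x along clamp x"
    o=arm.get_obs();Rt=R.from_quat(o["ee_rot"]).as_matrix();t=np.r_[O+RM@[x,y],z]
    yaw=-(TH-np.arctan2(Rt[1,0],Rt[0,0]))
    c=(o["ee_pos"][:2]-O)@RM
    print("t",round(float(o["clock"]),2),"at",np.round(c,4),round(float(o["ee_pos"][2]),4),"w",round(float(o["width"]),4),"f",np.round(o["ft_force"],1),"shift",np.round(Rt.T@(t-o["ee_pos"]),4),"yaw",round(yaw,4))
E
python3 -c "
from h import *
go(.05,-.053,.22)"
```

```text
t 1.1 at [-0.3221 -0.6228] 0.2423 w 0.0854 f [0.2 0.8 0.1] shift [ 0.5563 -0.392   0.0223] yaw 0.3785
```

```bash
python3 -m pendant '[[0.033,-0.023,0,0.1],[0.066,-0.046,0,0.2],[0.1,-0.07,0,0.3],[0.133,-0.094,0,0.378],[0.167,-0.117,0,0.378],[0.2,-0.141,0,0.378],[0.233,-0.164,0,0.378],[0.267,-0.188,0,0.378]]' 0 20; python3 -c "
from h import *
go(.05,-.053,.22)"
```

```text
clock: 1.77
ee_pos: [0.3673, -0.3866, 0.2427]
ee_rot: [0.997, -0.073, 0.0, 0.0]
ft_force: [1.5, -1.1, -1.5]
width: -0.0001
t 1.77 at [-0.1428 -0.348 ] 0.2427 w -0.0001 f [ 1.5 -1.1 -1.5] shift [ 0.1928 -0.295   0.0225] yaw 0.0001
```

```bash
python3 -m pendant '[[0.024,-0.034,0,0],[0.048,-0.068,0,0],[0.072,-0.102,0,0],[0.096,-0.136,0,0],[0.12,-0.17,0,0],[0.144,-0.204,0,0],[0.168,-0.25,0.01,0],[0.193,-0.285,0.022,0]]'; python3 -c "
from h import *
go(.04,-.053,.165)"
```

```text
clock: 2.43
ee_pos: [0.5912, -0.1419, 0.2249]
ee_rot: [0.997, -0.072, 0.001, 0.0]
ft_force: [-0.5, -1.1, 0.1]
width: 0.0004
t 2.43 at [ 0.0432 -0.0734] 0.2249 w 0.0004 f [-0.5 -1.1  0.1] shift [-0.0033 -0.0204  0.0599] yaw 0.0006
```

```bash
python3 -m pendant '[[0,-0.005,0.015,0],[-0.005,-0.01,0.03,0],[-0.01,-0.01,0.045,0],[-0.015,-0.01,0.055,0],[-0.015,-0.01,0.055,0],[-0.015,-0.01,0.055,0],[-0.015,-0.01,0.055,0],[-0.015,-0.01,0.055,0]]'
python3 - <<'E'
from h import *
go(.04,-.053,.165)
h=np.array([.058,.056]);r=.1
for f in np.deg2rad([57,50,43,36,29,22,15,8,4,0,-3]):
    p=h+r*np.array([-np.cos(f),np.sin(f)])+.002*np.array([np.sin(f),np.cos(f)]);print(round(np.rad2deg(f)),np.round(p+.011,4))
E
```

```text
clock: 3.1
ee_pos: [0.5771, -0.1325, 0.1702]
ee_rot: [0.997, -0.073, 0.001, 0.0]
ft_force: [0.8, -0.2, 0.5]
width: -0.0
t 3.1 at [ 0.0279 -0.0661] 0.1702 w -0.0 f [ 0.8 -0.2  0.5] shift [ 0.0121 -0.0131  0.0052] yaw -0.0003
57 [0.0162 0.152 ]
50 [0.0063 0.1449]
43 [-0.0028  0.1367]
36 [-0.0107  0.1274]
29 [-0.0175  0.1172]
22 [-0.023   0.1063]
15 [-0.0271  0.0948]
8 [-0.0297  0.0829]
4 [-0.0306  0.076 ]
0 [-0.031  0.069]
-3 [-0.031   0.0638]
```

```bash
python3 -m pendant '[[0,-0.006,0.004,0],[-0.006,-0.013,0.01,0],[-0.012,-0.013,0.018,0],[-0.017,-0.013,0.021,0],[-0.022,-0.013,0.025,0],[-0.026,-0.013,0.029,0],[-0.031,-0.013,0.033,0],[-0.035,-0.013,0.038,0]]'
python3 - <<'E'
from h import *
go(-.0107,-.053,.1274)
p=optics.camera("top");cv2.imwrite("pics/c.png",cv2.resize(p["img"][100:260,200:400],(700,560),interpolation=cv2.INTER_CUBIC)[...,::-1])
E
```

```text
clock: 3.77
ee_pos: [0.5429, -0.1142, 0.1307]
ee_rot: [0.997, -0.073, 0.0, 0.0]
ft_force: [-0.3, 1.0, 1.1]
width: 0.0006
t 3.77 at [-0.0086 -0.053 ] 0.1307 w 0.0006 f [-0.3  1.   1.1] shift [-0.0022  0.      0.0033] yaw 0.0002
```

View pics/c.png

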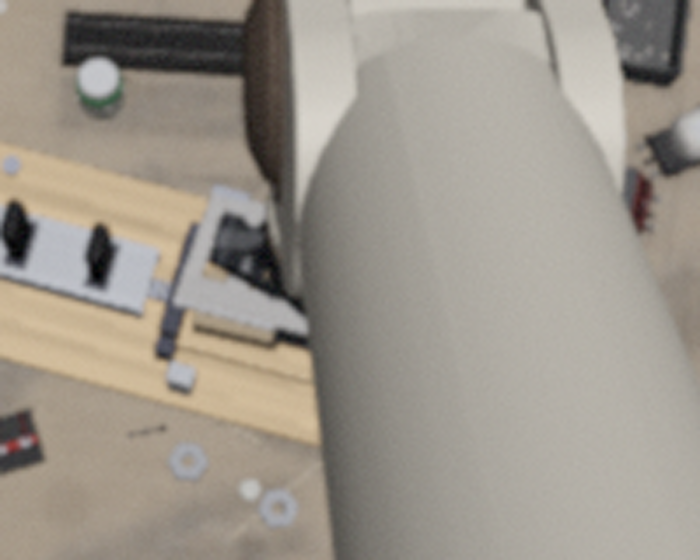

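The picture shows the fingertips behind the cover strip, which has already swung forward (left end now at about (200,290)). I'll follow the rest of the arc.

```bash
python3 -m pendant '[[-0.006,0,0.009,0],[-0.01,0,0.014,0],[-0.013,0,0.02,0],[-0.0155,0,0.026,0],[-0.018,0,0.032,0],[-0.02,0,0.038,0],[-0.022,0,0.044,0],[-0.023,0,0.05,0]]'; python3 -m pendant '[[0,0,0.006,0],[0,0,0.01,0],[0,0,0.012,0],[0,0,0.014,0],[0,0,0.015,0],[0,0,0.015,0],[0,0,0.015,0],[0,0,0.015,0]]'; python3 -c "
from h import *
go(-.031,-.053,.067)"
```

```text
clock: 4.48
ee_pos: [0.5204, -0.1106, 0.0803]
ee_rot: [0.997, -0.073, 0.0, 0.0]
ft_force: [0.8, 0.1, 0.6]
width: -0.0001
clock: 5.15
ee_pos: [0.5202, -0.1104, 0.0686]
ee_rot: [0.997, -0.072, -0.001, 0.001]
ft_force: [-11.7, 1.1, 31.7]
width: -0.0004
t 5.15 at [-0.0316 -0.0526] 0.0686 w -0.0004 f [-11.7   1.1  31.7] shift [0.0006 0.0004 0.0016] yaw 0.0008
```

```bash
python3 -m pendant '[[0,0,-0.035,0],[0,0,-0.07,0],[0.005,-0.02,-0.08,0],[0.01,-0.055,-0.08,0],[0.018,-0.09,-0.08,0],[0.026,-0.125,-0.08,0],[0.032,-0.153,-0.08,0],[0.032,-0.153,-0.08,0]]' 0.085 20
python3 - <<'E'
from h import *
go(.001,.1,.071)
p=optics.camera("wrist");cv2.imwrite("pics/w.png",p["img"][...,::-1]);print(p["mtx"],p["T_tool_cam"])
p=optics.camera("side");W=world(p);L=np.concatenate([(W[...,:2]-O)@RM,W[...,2:]],-1)
for r in nets.regions_of(p,"cover")[:1]:
    k=L[r["pixels"]];print(r["confidence"],r["extent"],np.nanpercentile(k,[2,50,98],0).round(3))
cv2.imwrite("pics/d.png",cv2.resize(p["img"][140:320,190:340],(500,600),interpolation=cv2.INTER_CUBIC)[...,::-1])
E
```

```text
clock: 5.82
ee_pos: [0.5761, 0.045, 0.1467]
ee_rot: [0.998, -0.068, 0.001, -0.003]
ft_force: [-0.1, 0.7, 0.5]
width: 0.085
t 5.82 at [0.0011 0.1093] 0.1467 w 0.085 f [-0.1  0.7  0.5] shift [-0.0004  0.0098  0.0757] yaw 0.0094
[[297.31863964   0.         258.37082887]
 [  0.         297.31863964 189.39636777]
 [  0.           0.           1.        ]] [[-2.12368465e-04  9.65476912e-01  2.60488555e-01  6.60892369e-02]
 [ 9.99999733e-01  2.27541634e-05  7.30933416e-04 -6.66077310e-04]
 [ 6.99772138e-04  2.60488640e-01 -9.65476659e-01 -1.31531145e-01]
 [ 0.00000000e+00  0.00000000e+00  0.00000000e+00  1.00000000e+00]]
0.69 [242.3, 200.8, 308.7, 241.2] [[-0.058 -0.128  0.053]
 [-0.024 -0.052  0.057]
 [ 0.054  0.021  0.058]]
```

View pics/d.png

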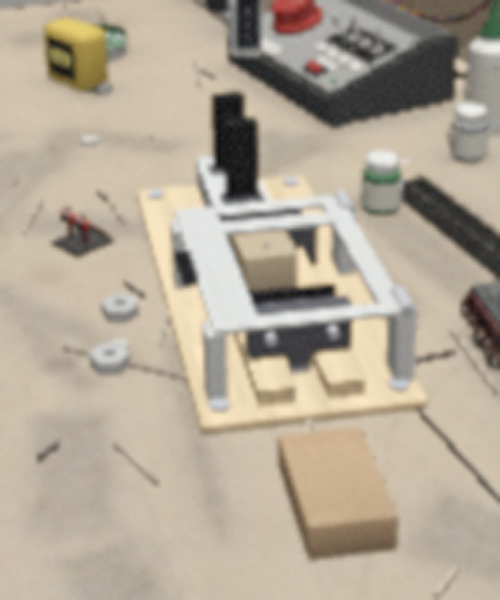

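View pics/w.png

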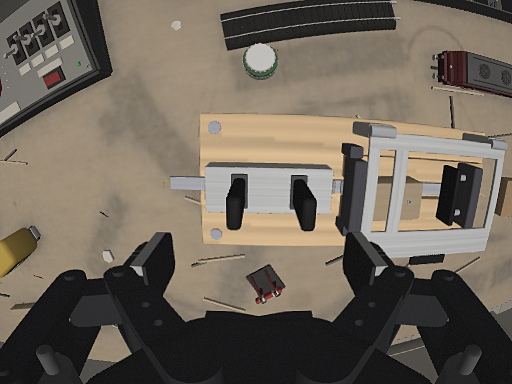

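Side view: the cover lies flat on its stops, strip at z ≈ 57 mm. Wrist view: levers near columns 235 and 308, still being centred between the fingers (columns 165 and 352). I'll take a settled measurement from the wrist camera.

```bash
cat >> h.py <<'E'
def wrist():
    o=arm.get_obs();p=optics.camera("wrist");d=p["depth"];K=p["mtx"]
    v,u=np.mgrid[0:384,0:512];a=(u-K[0,2])/K[0,0];b=(v-K[1,2])/K[1,1];r=np.hypot(a,b)+1e-9
    s=np.tan(np.minimum(r,1.4))/r;P=np.stack([a*s*d,-b*s*d,-d],-1)
    T=p["T_tool_cam"];Q=P@T[:3,:3].T+T[:3,3]
    W=Q@R.from_quat(o["ee_rot"]).as_matrix().T+o["ee_pos"];W[d==0]=np.nan
    return p,Q,np.concatenate([(W[...,:2]-O)@RM,W[...,2:]],-1)
E
python3 - <<'E'
from h import *
go(.001,.1,.071)
p,Q,L=wrist();go(.001,.1,.071)
for t in("lever_front","moving_jaw","jaw_pad","block_center"):
    for r in nets.regions_of(p,t)[:2]:
        print(t,round(r["confidence"],2),np.round(r["extent"]),np.nanpercentile(L[r["pixels"]],[3,50,97],0).round(4).tolist())
m=(abs(L[...,0])<.03)&(abs(L[...,1]-.1)<.05)&(L[...,2]>.08)&(L[...,2]<.105)
for s in(0,1):
    k=m&((L[...,1]>.1)==s);print(k.sum(),np.nanpercentile(L[k],[3,50,97],0).round(4).tolist(),"tool",np.nanpercentile(Q[k],[3,50,97],0).round(4).tolist())
E
```

```text
t 5.97 at [0.0005 0.1003] 0.1455 w 0.0853 f [-0.  -1.1 -0.1] shift [0.0006 0.0003 0.0745] yaw 0.0015
t 6.02 at [0.0005 0.0992] 0.1454 w 0.085 f [-0.5 -0.3  0.2] shift [ 0.0006 -0.0009  0.0744] yaw -0.0003
lever_front 0.97 [278. 176. 303. 229.] [[-0.0099, 0.0719, 0.0355], [0.006, 0.0792, 0.0846], [0.0139, 0.0839, 0.0965]]
moving_jaw 0.93 [158. 159. 476. 222.] [[-0.0273, -0.1021, 0.0122], [0.0008, -0.0742, 0.0381], [0.0269, 0.1872, 0.0523]]
moving_jaw 0.43 [157. 111. 504. 263.] [[-0.0565, -0.1134, 0.0069], [0.0121, 0.0355, 0.0331], [0.0611, 0.1592, 0.0856]]
jaw_pad 0.72 [431. 160. 459. 222.] [[-0.0261, -0.0875, 0.0251], [0.0003, -0.0728, 0.0399], [0.0255, -0.0715, 0.0494]]
block_center 0.87 [364. 178. 414. 217.] [[-0.0186, -0.0335, 0.0261], [-0.0005, -0.0165, 0.0498], [0.0135, 0.0116, 0.0513]]
block_center 0.74 [160. 112. 500. 264.] [[-0.0567, -0.1165, 0.0068], [0.0121, 0.0349, 0.0325], [0.0613, 0.1602, 0.0849]]
597 [[-0.0087, 0.0729, 0.0819], [0.0035, 0.078, 0.0952], [0.0123, 0.082, 0.0968]] tool [[-0.0092, 0.0183, 0.0487], [0.003, 0.0223, 0.0503], [0.0118, 0.0274, 0.0636]]
624 [[-0.0086, 0.1221, 0.0818], [0.0038, 0.1263, 0.0952], [0.0129, 0.1317, 0.0968]] tool [[-0.009, -0.0314, 0.0486], [0.0034, -0.026, 0.0503], [0.0125, -0.0218, 0.0637]]
```

```bash
python3 -m pendant '[[0.001,-0.002,0.02,0],[0.001,-0.002,0.04,0],[0.001,-0.002,0.06,0],[0.001,-0.002,0.075,0],[0.001,-0.002,0.075,0],[0.001,-0.002,0.075,0],[0.001,-0.002,0.075,0],[0.001,-0.002,0.075,0]]'; python3 -m pendant '[[0,0,0,0],[0,0,0,0],[0,0,0,0],[0,0,0,0],[0,0,0,0],[0,0,0,0],[0,0,0,0],[0,0,0,0]]' 0.03 20
python3 - <<'E'
from h import *
go(.0015,.1015,.070)
p,Q,L=wrist();go(.001,.1,.071)
for t in("lever_front","jaw_pad","block_center"):
    for r in nets.regions_of(p,t)[:1]:
        print(t,round(r["confidence"],2),np.round(r["extent"]),np.nanpercentile(L[r["pixels"]],[3,50,97],0).round(4).tolist())
cv2.imwrite("pics/w2.png",p["img"][...,::-1])
E
```

```text
clock: 6.88
ee_pos: [0.5767, 0.0379, 0.0722]
ee_rot: [0.997, -0.073, 0.001, -0.0]
ft_force: [0.6, 1.1, 0.4]
width: 0.0848
clock: 7.55
ee_pos: [0.5768, 0.0369, 0.0733]
ee_rot: [0.997, -0.073, 0.001, 0.001]
ft_force: [-4.8, -3.0, 14.7]
width: 0.0411
t 7.55 at [0.003  0.1014] 0.0733 w 0.0411 f [-4.8 -3.  14.7] shift [-0.0015 -0.0001  0.0033] yaw -0.0011
t 7.6 at [0.003  0.1014] 0.0733 w 0.0407 f [-4.2 -3.  14.8] shift [-0.002   0.0014  0.0023] yaw -0.001
lever_front 0.86 [272. 204. 308. 298.] [[-0.0092, 0.0815, 0.0379], [0.0089, 0.0877, 0.0863], [0.0143, 0.0922, 0.0965]]
jaw_pad 0.95 [458. 179. 498. 261.] [[-0.0263, -0.0618, 0.0254], [0.0017, -0.0559, 0.0394], [0.026, -0.0547, 0.0493]]
block_center 0.8 [399. 202. 466. 262.] [[-0.0192, -0.0331, 0.0266], [0.0003, -0.009, 0.0497], [0.0135, 0.0107, 0.0515]]
```

View pics/w2.png

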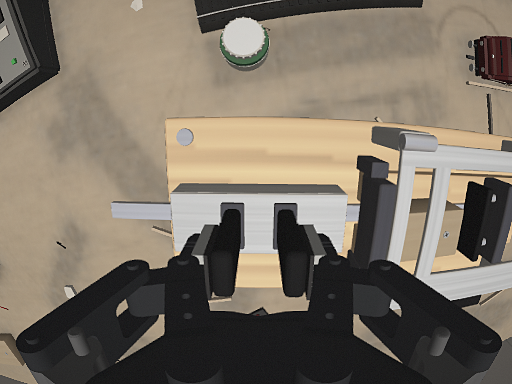

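Wrist view: the fingers hold both levers fully squeezed (columns 225 and 288), and the pad (column ~470) has moved in 17 mm. I'll release and squeeze again.

```bash
python3 -m pendant '[[0,0,0,0],[0,0,0,0],[0,0,0,0],[0,0,0,0],[0,0,0,0],[0,0,0,0],[0,0,0,0],[0,0,0,0]]' 0.072 20;  python3 -m pendant '[[0,0,0,0],[0,0,0,0],[0,0,0,0],[0,0,0,0],[0,0,0,0],[0,0,0,0],[0,0,0,0],[0,0,0,0]]' 0.03 20
cat >> h.py <<'E'
def look(name=None):
    go(.0015,.1015,.070);p,Q,L=wrist()
    for t in("lever_front","jaw_pad","block_center"):
        for r in nets.regions_of(p,t)[:1]:
            k=L[r["pixels"]];k=k[abs(k[:,0])<.01] if t!="lever_front" else k
            print(t,round(r["confidence"],2),np.round(r["extent"]),np.nanpercentile(k,[3,50,97],0).round(4).tolist())
    if name:cv2.imwrite(name,p["img"][...,::-1])
    return p,Q,L
E
python3 -c "
from h import *
p,Q,L=look('pics/w3.png')
k=(L[...,2]>.045)&(L[...,2]<.054)&(abs(L[...,0])<.012)&(L[...,1]>-.11)&(L[...,1]<.04)
h,e=np.histogram(L[k][:,1],np.arange(-.11,.041,.003))
print([(round(a,3),int(b)) for a,b in zip(e,h)])
"
```

```text
clock: 8.42
ee_pos: [0.5756, 0.0381, 0.0708]
ee_rot: [0.997, -0.072, -0.0, -0.0]
ft_force: [-0.3, 0.6, 1.2]
width: 0.0719
clock: 9.08
ee_pos: [0.5762, 0.037, 0.0726]
ee_rot: [0.997, -0.073, 0.001, 0.001]
ft_force: [-5.2, -2.2, 14.5]
width: 0.0407
t 9.08 at [0.0024 0.1014] 0.0726 w 0.0407 f [-5.2 -2.2 14.5] shift [-0.0009 -0.0001  0.0026] yaw -0.0009
lever_front 0.56 [272. 204. 305. 298.] [[-0.009, 0.0817, 0.0377], [0.0089, 0.0878, 0.0857], [0.0142, 0.0926, 0.0965]]
jaw_pad 0.89 [453. 180. 484. 263.] [[-0.0094, -0.045, 0.0434], [0.0003, -0.0405, 0.0481], [0.0093, -0.0388, 0.0497]]
block_center 0.58 [404. 201. 469. 261.] [[-0.0094, -0.0331, 0.0488], [0.0001, -0.0176, 0.0499], [0.0095, 0.01, 0.051]]
[(np.float64(-0.11), 0), (np.float64(-0.107), 0), (np.float64(-0.104), 0), (np.float64(-0.101), 0), (np.float64(-0.098), 0), (np.float64(-0.095), 0), (np.float64(-0.092), 0), (np.float64(-0.089), 0), (np.float64(-0.086), 0), (np.float64(-0.083), 0), (np.float64(-0.08), 0), (np.float64(-0.077), 0), (np.float64(-0.074), 10), (np.float64(-0.071), 63), (np.float64(-0.068), 79), (np.float64(-0.06
[... 178 characters left out ...]
4), 93), (np.float64(-0.041), 157), (np.float64(-0.038), 3), (np.float64(-0.035), 68), (np.float64(-0.032), 101), (np.float64(-0.029), 111), (np.float64(-0.026), 116), (np.float64(-0.023), 112), (np.float64(-0.02), 120), (np.float64(-0.017), 19), (np.float64(-0.014), 0), (np.float64(-0.011), 0), (np.float64(-0.008), 0), (np.float64(-0.005), 7), (np.float64(-0.002), 133), (np.float64(0.001), 137), (np.float64(0.004), 138), (np.float64(0.007), 143), (np.float64(0.01), 46), (np.float64(0.013), 0), (np.float64(0.016), 0), (np.float64(0.019), 0), (np.float64(0.022), 69), (np.float64(0.025), 169), (np.float64(0.028), 164), (np.float64(0.031), 228), (np.float64(0.034), 116), (np.float64(0.037), 0)]
```

```bash
cat >> h.py <<'E'
def edges(L):
    "front (+y) edges: jaw body, pad, and block -y edge, averaged over image rows near clamp x=0"
    ok=(abs(L[...,0])<.02)&(L[...,2]>.044)&(L[...,2]<.055)&(L[...,1]>-.09)&(L[...,1]<.0)
    res=[]
    for v in np.where(ok.sum(1)>10)[0]:
        y=np.sort(L[v][ok[v]][:,1]);g=np.where(np.diff(y)>.0022)[0];seg=np.split(y,g+1)
        seg=[(round(s[0]*1e3,1),round(s[-1]*1e3,1)) for s in seg if len(s)>2];res.append(seg)
    for s in res[::3]:print(s)
E
python3 -c "
from h import *
p,Q,L=look();edges(L)"
python3 -m pendant '[[0,0,0,0],[0,0,0,0],[0,0,0,0],[0,0,0,0],[0,0,0,0],[0,0,0,0],[0,0,0,0],[0,0,0,0]]' 0.072 20;  python3 -m pendant '[[0,0,0,0],[0,0,0,0],[0,0,0,0],[0,0,0,0],[0,0,0,0],[0,0,0,0],[0,0,0,0],[0,0,0,0]]' 0.047 20
python3 -c "
from h import *
p,Q,L=look('pics/w4.png');edges(L)"
```

```text
t 9.28 at [0.0023 0.1014] 0.0726 w 0.0408 f [-5.1 -2.6 13.8] shift [-0.0008 -0.0001  0.0026] yaw -0.001
lever_front 0.86 [273. 202. 308. 296.] [[-0.0093, 0.0805, 0.0369], [0.009, 0.0875, 0.0859], [0.0144, 0.0923, 0.0965]]
jaw_pad 0.68 [ 90. 118. 512. 308.] [[-0.009, -0.0639, 0.0109], [0.0015, 0.0889, 0.0367], [0.0095, 0.21, 0.0962]]
[(np.float64(-61.6), np.float64(-59.6)), (np.float64(-43.7), np.float64(-39.6))]
[(np.float64(-70.7), np.float64(-59.2)), (np.float64(-42.1), np.float64(-39.5))]
[(np.float64(-70.2), np.float64(-67.7)), (np.float64(-65.2), np.float64(-59.6)), (np.float64(-44.1), np.float64(-39.6))]
[(np.float64(-71.9), np.float64(-69.8)), (np.float64(-67.6), np.float64(-59.7)), (np.float64(-44.9), np.float64(-39.5)), (np.float64(-33.9), np.float64(-19.5)), (np.float64(-3.7), np.float64(-0.9))]
[(np.float64(-71.0), np.float64(-59.8)), (np.float64(-44.6), np.float64(-39.0)), (np.float64(-33.0), np.float64(-17.0)), (np.float64(-2.6), np.float64(-0.3))]
[(np.float64(-70.0), np.float64(-68.4)), (np.float64(-66.0), np.float64(-59.9)), (np.float64(-43.8), np.float64(-39.2)), (np
[... 4524 characters left out ...]
 np.float64(-0.7))]
[(np.float64(-60.2), np.float64(-56.8)), (np.float64(-54.4), np.float64(-49.2)), (np.float64(-35.4), np.float64(-17.5)), (np.float64(-1.5), np.float64(-0.3))]
[(np.float64(-61.0), np.float64(-49.3)), (np.float64(-33.7), np.float64(-30.8)), (np.float64(-28.2), np.float64(-26.3)), (np.float64(-24.1), np.float64(-17.5))]
[(np.float64(-57.1), np.float64(-49.3)), (np.float64(-34.5), np.float64(-16.9))]
[(np.float64(-59.9), np.float64(-55.8)), (np.float64(-53.5), np.float64(-49.7)), (np.float64(-35.0), np.float64(-25.2)), (np.float64(-22.8), np.float64(-16.4))]
[(np.float64(-53.7), np.float64(-52.3)), (np.float64(-34.2), np.float64(-16.8)), (np.float64(-1.7), np.float64(-0.2))]
```

Pad has just reached the block, with no compression yet. The remaining stroke is 6.3 mm or less, so a full squeeze is safe.

```bash
sed -i 's/    for s in res\[::3\]:print(s)/    a=[s[0][1] if len(s)>1 and s[0][1]<s[-1][0]-8 else None for s in res]\n    J=[max(e for b,e in s if e<-37 and e<JM) for s in res if any(e<JM for b,e in s)];print("jaw front",np.median(J))/; s/def edges(L)/JM=-41\ndef edges(L)/' h.py
python3 -m pendant '[[0,0,0,0],[0,0,0,0],[0,0,0,0],[0,0,0,0],[0,0,0,0],[0,0,0,0],[0,0,0,0],[0,0,0,0]]' 0.03 20
python3 - <<'E'
from h import *
p,Q,L=look('pics/w5.png')
ok=(abs(L[...,0])<.028)&(L[...,2]>.044)&(L[...,2]<.055)&(L[...,1]>-.09)&(L[...,1]<.0)
for v in np.where(ok.sum(1)>10)[0][::3]:
    y=np.sort(L[v][ok[v]][:,1])*1e3;g=np.where(np.diff(y)>2.2)[0]
    print([(float(s[0].round(1)),float(s[-1].round(1))) for s in np.split(y,g+1) if len(s)>2])
E
```

```text
clock: 11.68
ee_pos: [0.5761, 0.037, 0.0726]
ee_rot: [0.997, -0.073, 0.0, 0.001]
ft_force: [-4.5, -2.9, 14.8]
width: 0.0413
t 11.68 at [0.0023 0.1015] 0.0726 w 0.0413 f [-4.5 -2.9 14.8] shift [-0.0008 -0.0001  0.0026] yaw -0.001
lever_front 0.71 [271. 204. 308. 295.] [[-0.0087, 0.0818, 0.038], [0.0089, 0.0878, 0.0863], [0.014, 0.0923, 0.0964]]
jaw_pad 0.65 [438. 178. 467. 262.] [[-0.0094, -0.0352, 0.0477], [0.0015, -0.0324, 0.0488], [0.0096, -0.0301, 0.0499]]
block_center 0.84 [404. 198. 461. 256.] [[-0.0094, -0.028, 0.0488], [0.0004, -0.0003, 0.0499], [0.0095, 0.0103, 0.051]]
[(-46.5, -44.4), (-33.6, -29.4)]
[(-54.8, -44.4), (-32.3, -29.5)]
[(-55.5, -45.2), (-34.4, -29.3)]
[(-57.0, -44.9), (-33.1, -29.4)]
[(-56.1, -43.9), (-35.2, -29.1)]
[(-51.8, -44.2), (-34.8, -29.3)]
[(-56.5, -44.3), (-34.2, -20.4), (-4.0, -0.8)]
[(-54.7, -50.9), (-48.6, -44.7), (-34.2, -30.8), (-28.6, -17.2), (-2.7, -1.1)]
[(-55.1, -50.3), (-48.0, -44.4), (-34.7, -16.5), (-1.1, -0.8)]
[(-53.6, -44.0), (-35.3, -17.6), (-1.8, -0.2)]
[(-58.0, -44.7), (-34.3, -16.4), (-2.0, -0.4)]
[(-54.8, -44.3), (-33.0, -32.2), (-29.9, -20.1), (-2.0, -0.0)]
[(-55.1, -53.0), (-50.5, -44.8), (-33.8, -28.7), (-26.0, -16.8)]
[(-54.4, -44.6), (-34.6, -29.8), (-27.6, -16.4)]
[(-56.0, -44.5), (-34.2, -16.9)]
[(-56.0, -43.7), (-34.4, -29.8), (-26.8, -15.9)]
[(-55.5, -44.4), (-35.4, -16.6), (-1.6, -0.2)]
[(-55.8, -45.1), (-31.9, -17.3)]
[(-55.1, -54.0), (-51.3, -44.1), (-31.3, -17.0)]
[(-56.9, -43.3), (-35.2, -16.2)]
[(-55.2, -43.8), (-34.3, -16.8)]
[(-52.5, -44.9), (-33.8, -17.3), (-1.8, -0.7)]
[(-53.0, -44.9), (-33.4, -16.3)]
[(-54.8, -44.4), (-34.9, -28.6)]
[(-56.3, -44.2), (-34.5, -28.7)]
[(-54.8, -45.6), (-35.1, -28.8)]
```

Jaw front advanced 5.2 mm while the pad stayed put, so the pad is pushed in about 5 mm, and the levers are at their full squeeze. It needs one more pump for about 2 mm more. I'll release, then close in steps.

```bash
cat >> h.py <<'E'
def comp():
    go(.0015,.1015,.070);p,Q,L=wrist()
    ok=(abs(L[...,0])<.028)&(L[...,2]>.044)&(L[...,2]<.055)&(L[...,1]>-.09)&(L[...,1]<.0)
    J=[];F=[]
    for v in np.where(ok.sum(1)>10)[0]:
        y=np.sort(L[v][ok[v]][:,1])*1e3;g=np.where(np.diff(y)>2.2)[0]
        s=[(a[0],a[-1]) for a in np.split(y,g+1) if len(a)>2]
        for k in range(len(s)-1):
            if s[k+1][0]-s[k][1]>6 and s[k][1]<-35:
                J.append(s[k][1])
                if s[k+1][1]<-26 and s[k+1][1]-s[k+1][0]>2:F.append(s[k+1][1])
                break
    print("jaw",np.median(J).round(2),len(J),"pad",np.median(F).round(2),len(F),"compression",(20.15-np.median(F)+np.median(J)).round(2));return p,L
E
python3 -c "
from h import *
comp()"
python3 -m pendant '[[0,0,0,0],[0,0,0,0],[0,0,0,0],[0,0,0,0],[0,0,0,0],[0,0,0,0],[0,0,0,0],[0,0,0,0]]' 0.072 20
python3 -c "
from h import *
comp()"
python3 -m pendant '[[0,0,0,0],[0,0,0,0],[0,0,0,0],[0,0,0,0],[0,0,0,0],[0,0,0,0],[0,0,0,0],[0,0,0,0]]' 0.056 20
python3 -c "
from h import *
comp()"
```

```text
t 11.88 at [0.0023 0.1014] 0.0726 w 0.0411 f [-4.9 -2.8 14.9] shift [-0.0008 -0.0001  0.0026] yaw -0.0009
jaw -44.34 77 pad -29.67 49 compression 5.48
clock: 12.6
ee_pos: [0.5756, 0.0381, 0.0708]
ee_rot: [0.997, -0.072, -0.0, -0.0]
ft_force: [1.4, 0.1, -0.3]
width: 0.072
t 12.6 at [0.0017 0.1024] 0.0708 w 0.072 f [ 1.4  0.1 -0.3] shift [-0.0002  0.0009  0.0008] yaw 0.0006
jaw -48.4 77 pad -29.68 41 compression 1.42
clock: 13.32
ee_pos: [0.5757, 0.0372, 0.0709]
ee_rot: [0.997, -0.073, 0.0, 0.0]
ft_force: [-0.9, -5.0, 4.7]
width: 0.056
t 13.32 at [0.0019 0.1015] 0.0709 w 0.056 f [-0.9 -5.   4.7] shift [-0.0004  0.      0.0009] yaw -0.0001
jaw -48.29 77 pad -29.5 38 compression 1.36
```

```bash
python3 -m pendant '[[0,0,0,0],[0,0,0,0],[0,0,0,0],[0,0,0,0],[0,0,0,0],[0,0,0,0],[0,0,0,0],[0,0,0,0]]' 0.051 20
python3 -c "
from h import *
comp()"
```

```text
clock: 14.03
ee_pos: [0.5758, 0.0371, 0.0714]
ee_rot: [0.997, -0.073, 0.0, 0.001]
ft_force: [-2.2, -5.8, 8.3]
width: 0.0515
t 14.03 at [0.002  0.1015] 0.0714 w 0.0515 f [-2.2 -5.8  8.3] shift [-0.0005  0.      0.0014] yaw -0.0004
jaw -46.07 77 pad -29.57 43 compression 3.65
```

```bash
python3 -m pendant '[[0,0,0,0],[0,0,0,0],[0,0,0,0],[0,0,0,0],[0,0,0,0],[0,0,0,0],[0,0,0,0],[0,0,0,0]]' 0.048 20
python3 -c "
from h import *
comp()"
python3 -m pendant '[[0,0,0,0],[0,0,0,0],[0,0,0,0],[0,0,0,0],[0,0,0,0],[0,0,0,0],[0,0,0,0],[0,0,0,0]]'
python3 -c "
from h import *
comp()"
```

```text
clock: 14.75
ee_pos: [0.5758, 0.0372, 0.0719]
ee_rot: [0.997, -0.073, 0.0, 0.001]
ft_force: [-4.1, -4.8, 12.4]
width: 0.048
t 14.75 at [0.002  0.1015] 0.0719 w 0.048 f [-4.1 -4.8 12.4] shift [-0.0005  0.      0.0019] yaw -0.0005
jaw -43.56 77 pad -29.65 45 compression 6.24
clock: 15.47
ee_pos: [0.5758, 0.0372, 0.0719]
ee_rot: [0.997, -0.073, 0.0, 0.001]
ft_force: [-4.8, -4.3, 13.7]
width: 0.0483
t 15.47 at [0.002  0.1015] 0.0719 w 0.0483 f [-4.8 -4.3 13.7] shift [-0.0005  0.      0.0019] yaw -0.0004
jaw -43.63 77 pad -29.32 42 compression 5.84
```

```bash
python3 -m pendant '[[0,0,0,0],[0,0,0,0],[0,0,0,0],[0,0,0,0],[0,0,0,0],[0,0,0,0],[0,0,0,0],[0,0,0,0]]' 0.047 20
python3 -m pendant '[[0,0,0,0],[0,0,0,0],[0,0,0,0],[0,0,0,0],[0,0,0,0],[0,0,0,0],[0,0,0,0],[0,0,0,0]]'
python3 - <<'E'
from h import *
comp();p,L=comp()
q=optics.camera("side");W=world(q);S=np.concatenate([(W[...,:2]-O)@RM,W[...,2:]],-1)
for r in nets.regions_of(q,"cover")[:1]:print(r["confidence"],np.nanpercentile(S[r["pixels"]],[5,50,95],0).round(3).tolist())
a=cv2.resize(q["img"][140:320,190:340],(320,384));cv2.imwrite("pics/f.png",np.hstack([a,cv2.resize(p["img"],(480,384))])[...,::-1])
E
```

```text
clock: 16.18
ee_pos: [0.5758, 0.0372, 0.0721]
ee_rot: [0.997, -0.073, 0.0, 0.001]
ft_force: [-4.2, -5.6, 13.6]
width: 0.0474
clock: 16.85
ee_pos: [0.5758, 0.0372, 0.072]
ee_rot: [0.997, -0.073, 0.0, 0.001]
ft_force: [-4.5, -5.4, 15.0]
width: 0.0472
t 16.85 at [0.002  0.1015] 0.072 w 0.0472 f [-4.5 -5.4 15. ] shift [-0.0005  0.      0.002 ] yaw -0.0005
jaw -42.87 77 pad -29.36 42 compression 6.64
t 16.9 at [0.002  0.1015] 0.072 w 0.0473 f [-4.9 -5.3 14.6] shift [-0.0005  0.      0.002 ] yaw -0.0005
jaw -42.9 77 pad -29.6 45 compression 6.85
0.9 [[-0.053, -0.127, 0.024], [-0.012, -0.051, 0.057], [0.052, 0.021, 0.058]]
```

View pics/f.png

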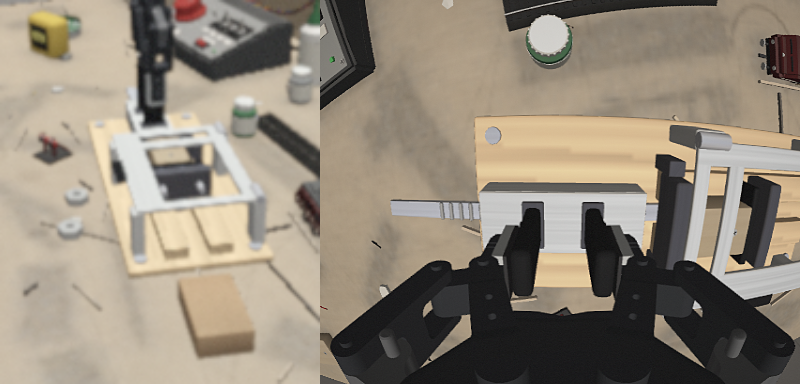

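The last picture shows the cover flat, the levers gripped (columns 525 and 600), the pad against the block, and the bystanders where they were. Compression reads about 6.7 mm and is steady, so I'm handing it in.

```bash
python3 -c "
from cell import job_done
print(job_done())"
```

```text
the job is handed in; nothing more can be done
None
```

The job is handed in at about 17 s of the 51 s allowed. The cover is folded flat, and the pad is pressing on the block at about half way, held by the gripped levers.

- **Cover:** I pushed it down from behind with closed fingers. After the push, and again at the end, the side camera put its upper face at 57–58 mm, where it should be when shut.
- **Pumping:** Three full squeezes at the lowest grip (20 N) brought the pad to the block and pushed it in about 5.5 mm. That grip cannot drive the pad all the way in. On letting go, the jaw crept back about 4 mm, leaving 1.4 mm of compression, so it did not stay put as described. I then closed the levers again in small steps.
- **Final hold:** The opening is steady at 47 mm. My last two pad readings were 6.6 and 6.9 mm, good to roughly half a millimetre, against the 7 mm half-way point.
- **Forces:** The highest wrist force I read was about 34 N, while pressing the cover down. The fingers hold the levers with about 15 N of steady vertical force at the wrist.
- **Bystanders:** In the last pictures the nuts, jar, buffer and sander look undisturbed. I checked that by eye only.

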